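# Pump up the torch's dynamo charger

## Robot

A 6-joint arm with a two-finger parallel gripper is mounted at the origin on the work surface. World frame = base frame: x ahead of the robot, y to its left, z up, the work surface at z = 0. Lengths are in mm, angles in rad, forces in N, time in s.
With the tool pointing down it reaches from about 400 to 925 mm from the base axis. Payload 12.5 kg.
Tool frame: the origin (TCP) lies on the front face of the gripper's body, between the roots of the fingers; the fingertips stand 78 mm ahead of it and the grasp point (between the pads) lies 59 mm ahead of it (env.nose_length is the distance from the TCP to the fingertips, in mm); z points along the fingers, y is the line along which they close (so a half turn about z gives the same grasp; the last joint's range is limited). The gripper opens to 95 mm and grips with 3 to 60 N. Pads are 20 mm wide; open, the fingers measure 119 mm over their backs; the gripper's body (75 mm by 180 mm) begins 59 mm behind the grasp point.
Start: joints at [-1.437, 0.491, 1.559, -0, 1.092, -0.106], TCP at [148.464, -607.121, 292.261] pointing down, gripper open.
Joint ranges: [-3.1, 3.1], [-0.84, 2.19], [0.05, 2.79], [-1.13, 4.28], [0.06, 2.93], [-2.69, 2.69]. Speed limits (rad/s): [2.22, 2.22, 2.79, 3.14, 3.14, 3.14].

## Interface

Orientations are given as [roll, pitch, yaw] about the fixed x, y, z axes, in that order (R = Rz(yaw) Ry(pitch) Rx(roll)).
In Python, from cell import env gives the robot as it stands.
- The arm moves only by the tool jog_arm, never from a script. Its argument "motion" is a list of rows, each a list of 7 numbers: the turn, a rotation vector about the tool's x, y, z in degrees, then the shift along the tool's x, y, z in mm, then the finger opening in mm, from 0 to 95.1. In form: [[wx, wy, wz, x, y, z, hand], ...]. A call has 1 to 10 rows; each row shifts and turns the commanded pose from where the row before left it, along the tool's axes as they then stand; what a row does not reach is not made up. A row lasts 1/8 s, in which the tool goes at most 62.5 mm and 10.7 degrees, less where a joint would pass 70% of its speed; a pose out of reach is approached as far as the arm can. A call is refused whole if a number of a shift passes 62.5 or a number of a turn 10.7, either way. A call with a gripper value outside its range is refused whole. The fingers move at their own pace and stop on an object; the grip force is fixed at half the most. Time passes only in rows, so rows that do not move let the fingers close. It gives the time, the measured TCP pose, the force, the opening and the grip force at its end, in the units of the state.
- env.state(): the state, without advancing time (a new reading comes with each control period).
- env.read_camera(name): name is "scene" or "top"; returns a dict with "color" (420x560x3 uint8, red, green, blue), "z_map" (420x560 float32, mm along the optical axis (not along the pixel's ray), 0 where there is no reading), "camera_matrix" (3x3 intrinsics, pixels), "world_to_cam" (4x4, takes a point from world to camera coordinates). Camera axes: x right, y up, looking along -z (the intrinsics and any distortion apply to the point x, -y, -z); pixel columns grow to the right and rows downward; lengths in mm; the calibration is good to about 2 mm. A picture is of the moment at which its call begins.
- env.job_done(): hands the job in; it is judged then, once.
Trained networks look in the newest picture that a camera, given by its name, has taken for a name from the list of things; names that differ only in an ending like _2 or _b are one class to them, and where a whole thing is asked for, a point or a joint stands for the part that bears it (a point fixed in the world has none). Each returns a list of dicts, best first, with "score" (0 to 1); they miss things now and then, are a little off and sometimes report something else, mostly with a low value. They report only what shows in the picture. A call takes as long as a camera call. They do not tell look-alikes from the thing itself.
- env.recognise(camera, thing): "location" ([column, row] in pixels, amid what is visible of it).
The state is a dict: "t": time; "joints": joint angles; "qvel": joint speeds; "tau": joint torques, N m; "eef_pos": TCP position; "tcp_rot": TCP orientation; "ft_force": force on the tool from outside, world axes, zero at the start; "moment": the same for the moment, N m; "opening": opening from 0.0 (shut) to 1.0 (fully open); "grip_force": force on a finger pad.
Only numpy, scipy, OpenCV 4.12 (cv2) and the standard library are available. Lean on these libraries where they do the work, as an engineer would, in place of code of your own. Each camera call takes 0.05 s, during which the arm holds its last target. There are 200 camera calls.

## Task

The white torch is standing in the cup of its hand-pumped dynamo charger. Charge it by pumping the charger's long hand lever at least three full strokes, each one right down to its stop and then all the way back up under its spring, and finish with the lever up and the torch still standing in its cup. Do not work the lever of the paper punch on the same table.

Things in the scene. Friction and masses are not known exactly. Their poses are not given: they have to be found in the camera images.
- dynamo_grip (a point): Middle of the top of the black paddle (75 x 36 x 18 mm) at the free end of the charger's lever. Lever up: 184 mm above the table, hinge pin 157 mm along +x and 89 mm lower, paddle sloping up 26 deg away from hinge. Down: 80 mm above the table, 23 mm further from the hinge, sloping down 9 deg. Axes with lever up: x level from paddle to hinge, y level along the pin, z up; tips with the lever.
- dynamo_lever (a joint): Charger's lever, a single steel bar: 0 = up, 0.6 rad = down on its stop. Spring-returned: on the paddle about 5 N to start, 13 N at the bottom. Can be pressed from above with closed fingers; it follows them back up. Charger: grey base 270 x 90 mm fixed to the table at left, middle or right, turned up to 25 deg; housing 62 mm high by the hinge, nothing over 52 mm under the paddle.
- torch: White plastic torch, 150 mm long, barrel 34 mm, head 50 mm wide, standing loose and upright, lens up, in the round cup on the side of the charger. Origin at the centre of its lower end, 28 mm above the table; z along the torch. It stands 85 mm to the side (along +y of dynamo_grip's axes) of the middle of the hinge pin.
- punch_lever (a joint): Short, broad lever (110 mm long, 78 mm wide) of the two-hole paper punch, a bystander fixed to the table beside the charger or across the table from it. 0 = up at rest, 0.35 rad = fully down. Not to be worked.
Not all that is in view belongs to the job. Of the things that look like the torch, the middle-sized one is meant.

How it is judged:
By the outcome, as a careful person would: the job done as asked, in the order asked, and still so for the second after the job is handed in, with the robot touching nothing.
It also fails if it takes over 42 s, if anything falls off the work surface, if the arm or the gripper's body presses on something with over 40 N, if the wrist force passes 120 N, or if a joint passes its speed limit or range.

## Working session

There is one attempt and no reset: what is moved stays moved. The work goes in short steps, Python scripts to look and compute and a tool call to move; the robot and the scene stay as the last step left them, time stands still between calls to the robot, and variables do not carry over. Pictures are saved under pics/ and viewed, at most 10 in all, crops included, and the job is handed in when it is done.

Besides the shell and the picture viewer there is one more tool, called after ">>>" as name(argument=value, ...), one argument or row to a line, values as JSON. jog_arm: Moves the arm, as the interface text tells. Its arguments: {"type":"object","properties":{"motion":{"type":"array"}},"required":["motion"]}

```bash
mkdir -p pics; cat > h.py <<'E'
import numpy as np,cv2
from cell import env
def px2w(c,u,v,z=None):
    K=c['camera_matrix'];z=c['z_map'][int(round(v)),int(round(u))] if z is None else z
    p=np.array([(u-K[0,2])/K[0,0]*z,-(v-K[1,2])/K[1,1]*z,-z,1.])
    return (np.linalg.inv(c['world_to_cam'])@p)[:3]
def w2px(c,p):
    q=c['world_to_cam']@np.append(p,1);K=c['camera_matrix']
    return K[0,0]*q[0]/-q[2]+K[0,2],K[1,1]*q[1]/q[2]+K[1,2]
def cloud(c):
    K=c['camera_matrix'];z=c['z_map'].astype(float);v,u=np.mgrid[:z.shape[0],:z.shape[1]]
    p=np.stack([(u-K[0,2])/K[0,0]*z,-(v-K[1,2])/K[1,1]*z,-z,np.ones_like(z)],-1)
    return (p@np.linalg.inv(c['world_to_cam']).T)[...,:3]
E
python3 - <<'E'
from h import *
ims=[]
for n in('scene','top'):
    c=env.read_camera(n);np.savez(n,**c);cv2.imwrite(f'pics/{n}.png',c['color'][...,::-1])
    for t in('dynamo_grip','dynamo_lever','torch','punch_lever'):
        for r in env.recognise(n,t):
            u,v=r['location'];print(n,t,round(r['score'],2),np.round(r['location']),px2w(c,u,v).round())
print(env.state())
E
```

```text
scene dynamo_grip 0.95 [231. 206.] [569. -39. 150.]
scene dynamo_grip 0.53 [284. 214.] [678.  37. 152.]
scene dynamo_lever 0.61 [227. 206.] [566. -50. 154.]
scene torch 0.94 [285. 215.] [679.  39. 148.]
scene torch 0.67 [326. 218.] [772.  80. 168.]
scene torch 0.55 [304. 220.] [661. 127.  84.]
top dynamo_grip 0.75 [319. 247.] [543. -45. 171.]
top dynamo_lever 0.86 [317. 250.] [536. -42. 171.]
top torch 0.71 [240. 208.] [641. 138. 114.]
top torch 0.64 [272. 197.] [651.  59. 181.]
top punch_lever 0.77 [423. 217.] [ 631. -305.   88.]
{'t': 0.5, 'joints': array([-1.43660142e+00,  4.90912233e-01,  1.55893822e+00, -9.76283197e-06,
        1.09171154e+00, -1.05608411e-01]), 'qvel': array([ 0.00112579, -0.00269056, -0.0007447 , -0.00052471, -0.00137584,
       -0.00058446]), 'tau': array([-2.01079500e-03, -6.12054706e+01, -2.58287787e+01,  6.92306785e-02,
        4.47631278e-02, -1.17371448e-05]), 'eef_pos': array([ 148.45911683, -607.10471767,  292.24015753]), 'tcp_rot': array([3.14156308e+00, 1.18474916e-05, 2.39807819e-01]), 'ft_force': array([-0.53725827, -0.51047038, -0.38951368]), 'moment': array([-0.005135  , -0.02509614,  0.03665778]), 'grip_force': 0.0, 'opening': 1.0000964131953625}
```

View pics/scene.png

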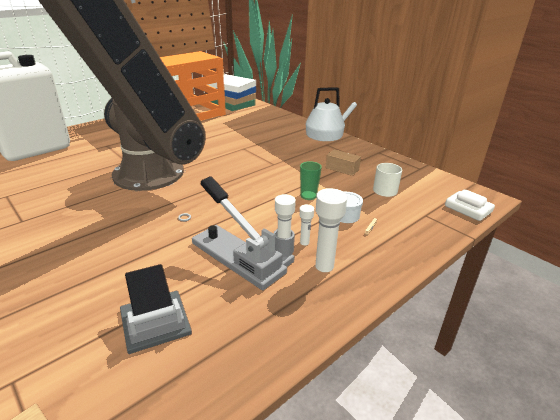

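View pics/top.png

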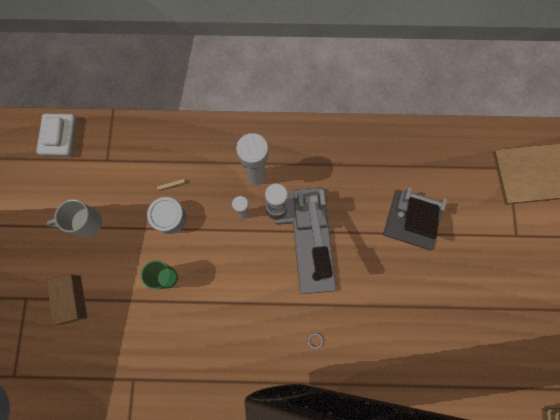

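The scene view shows the charger at (240,245), with its black paddle at (214,190) and the lever running away from the robot to the housing at (262,250). The punch is at (155,310) and stands apart from it.
The possible torches are large (330,225) free-standing, middle (285,215) in the charger's cup, and small (306,222). I choose the middle one. For levers, the charger's is at (214,190) in scene and (321,262) in top; the punch's is at (150,288) and (423,217).

```bash
python3 - <<'E'
from h import *
for n,(u0,u1,v0,v1) in dict(top=(300,340,235,290),scene=(195,232,172,205)).items():
    c=dict(np.load(n+'.npz'));P=cloud(c);col=c['color'].astype(int)
    m=np.zeros(P.shape[:2],bool);m[v0:v1,u0:u1]=1
    m&=(col.max(-1)<60)&(P[...,2]>110)&(P[...,2]<230)
    p=P[m];mu=p.mean(0);w,V=np.linalg.eigh(np.cov(p.T));a=V[:,2]
    s=(p-mu)@a;print(n,len(p),mu.round(1),a.round(3),s.min(),s.max(),p.min(0).round(),p.max(0).round(),np.percentile(p[:,2],[5,50,95]))
c=dict(np.load('top.npz'));P=cloud(c);col=c['color'].astype(int)
# lever bar+ base
q=P[180:300,280:345].reshape(-1,3);
b=q[(q[:,2]>12)&(q[:,2]<60)]
r=cv2.minAreaRect(b[:,:2].astype(np.float32));print('base',r,len(b))
# torch head
t=P[180:225,262:292].reshape(-1,3);t=t[(t[:,2]>165)&(t[:,2]<190)];print('torch',t.mean(0),t.min(0),t.max(0),len(t))
a=cv2.resize(c['color'][165:305,230:350],None,fx=3.5,fy=3.5,interpolation=2)
s=np.load('scene.npz')['color'][165:300,170:350];b=cv2.resize(s,None,fx=2,fy=2,interpolation=2)
o=np.zeros((490,790,3),np.uint8);o[:,:420]=a;o[:270,425:785]=b;cv2.imwrite('pics/crop.png',o[...,::-1])
E
```

```text
top 500 [507.3 -49.2 185. ] [-0.917 -0.087  0.39 ] -42.67829601385685 31.922403900918184 [473. -69. 164.] [545. -30. 202.] [170.68043353 185.83988109 196.85102462]
scene 190 [518.7 -60.7 179.3] [-0.879 -0.162  0.448] -34.436139762791804 37.36306529957065 [486. -71. 156.] [552. -36. 198.] [163.48657413 178.96670264 195.88548583]
base ((582.5422973632812, -25.157920837402344), (269.0349426269531, 122.7956314086914), 6.58598518371582) 2209
torch [657.67086188  52.78667684 177.18079784] [634.73818163  29.09874354 165.54664497] [682.23074944  76.54196693 181.83961762] 387
```

View pics/crop.png

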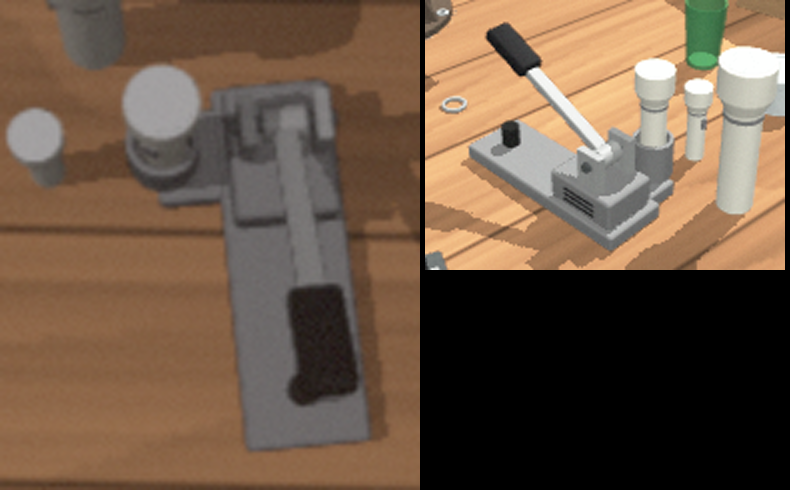

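The paddle top is near (509,-48,184). With a charger yaw of about 6° that puts the torch at (655,52), and I measured (658,53), so the two agree. The crop confirms that the middle-sized torch at (160,110) stands in the cup.

>>> jog_arm(
  motion=[
    [0, 0, 7.7, 0, 0, -20, 0],
    [0, 0, 0, 35, -43, 0, 0],
    [0, 0, 0, 35, -43, 0, 0],
    [0, 0, 0, 35, -43, 0, 0],
    [0, 0, 0, 35, -43, 0, 0],
    [0, 0, 0, 35, -43, 0, 0],
    [0, 0, 0, 35, -43, 0, 0],
    [0, 0, 0, 35, -43, 0, 0],
    [0, 0, 0, 35, -43, 0, 0],
    [0, 0, 0, 35, -43, 0, 0],
  ],
)

```text
t: 1.75
eef_pos: [421.7, -187.5, 312.5]
tcp_rot: [3.141, -0.001, 0.105]
ft_force: [0.1, -1.0, -0.0]
opening: 0.025
grip_force: 0.0
```

>>> jog_arm(
  motion=[
    [0, 0, 0, 34, -43, 0, 0],
    [0, 0, 0, 34, -43, 0, 0],
    [0, 0, 0, 33, -43, 0, 0],
    [0, 0, 0, 0, 0, 15, 0],
    [0, 0, 0, 0, 0, 15, 0],
    [0, 0, 0, 0, 0, 0, 0],
  ],
)

```text
t: 2.5
eef_pos: [507.1, -51.1, 281.0]
tcp_rot: [-3.141, 0.003, 0.104]
ft_force: [-0.2, 0.1, -0.3]
opening: 0.004
grip_force: 0.0
```

```bash
python3 - <<'E'
from h import *
s=env.state();print(s['eef_pos'],s['ft_force'])
o=[]
for n,(u,v) in dict(top=(320,255),scene=(225,200)).items():
    c=env.read_camera(n);o.append(cv2.resize(c['color'][v-75:v+75,u-60:u+60],None,fx=3,fy=3,interpolation=2))
cv2.imwrite('pics/c2.png',np.hstack(o)[...,::-1])
E
```

```text
[507.0741926  -51.05047281 281.01739119] [-0.18349834  0.14233708 -0.25817226]
```

View pics/c2.png

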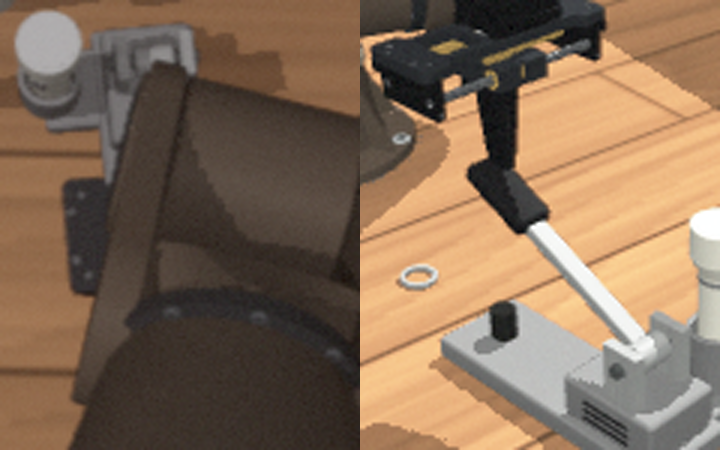

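The scene crop shows the closed fingertips at (505,165), centred just above the paddle. Next is the first press, taken slowly along the lever's arc.

>>> jog_arm(
  motion=[
    [0, 0, 0, 1, -2, 17, 0],
    [0, 0, 0, -6, 0, 14, 0],
    [0, 0, 0, -6, 0, 14, 0],
    [0, 0, 0, -4, 0, 15, 0],
    [0, 0, 0, -4, 0, 15, 0],
    [0, 0, 0, -2, 0, 15, 0],
    [0, 0, 0, -1, 0, 15, 0],
    [0, 0, 0, 0, 0, 9, 0],
    [0, 0, 0, 0, 0, 0, 0],
  ],
)

```text
t: 3.72
eef_pos: [486.3, -51.5, 169.1]
tcp_rot: [3.141, -0.002, 0.104]
ft_force: [-0.6, 0.8, 12.5]
opening: 0.005
grip_force: 5.7
```

>>> jog_arm(
  motion=[
    [0, 0, 0, 0, 0, 5, 0],
    [0, 0, 0, 0, 0, 4, 0],
    [0, 0, 0, 0, 0, 0, 0],
  ],
)

```text
t: 4.1
eef_pos: [486.6, -51.4, 160.6]
tcp_rot: [3.14, -0.003, 0.104]
ft_force: [-0.8, 1.1, 12.0]
opening: 0.004
grip_force: 6.0
```

>>> jog_arm(
  motion=[
    [0, 0, 0, 0, 0, 3, 0],
    [0, 0, 0, 0, 0, 2, 0],
    [0, 0, 0, 0, 0, 0, 0],
  ],
)

```text
t: 4.47
eef_pos: [486.8, -51.4, 157.2]
tcp_rot: [3.14, -0.005, 0.104]
ft_force: [-6.7, 2.6, 35.4]
opening: 0.002
grip_force: 17.8
```

The force jumped from 12 to 35 N at tip height 79 mm, so the lever is on its stop. Now I let it back up.

>>> jog_arm(
  motion=[
    [0, 0, 0, 0, 0, -14, 0],
    [0, 0, 0, 1, 0, -16, 0],
    [0, 0, 0, 2, 0, -16, 0],
    [0, 0, 0, 4, 0, -16, 0],
    [0, 0, 0, 4, 0, -16, 0],
    [0, 0, 0, 6, 0, -16, 0],
    [0, 0, 0, 5, 0, -16, 0],
    [0, 0, 0, 0, 0, -16, 0],
    [0, 0, 0, 0, 0, 0, 0],
    [0, 0, 0, 0, 0, 0, 0],
  ],
)

```text
t: 5.72
eef_pos: [507.4, -48.6, 279.9]
tcp_rot: [3.142, 0.0, 0.105]
ft_force: [-0.9, 0.1, -0.6]
opening: 0.005
grip_force: 0.0
```

```bash
python3 - <<'E'
from h import *
s=env.state();print(s['eef_pos'],s['ft_force'])
u,v=250,215
c=env.read_camera('scene');o=cv2.resize(c['color'][v-75:v+75,u-80:u+80],None,fx=3,fy=3,interpolation=2)
cv2.imwrite('pics/c3.png',o[...,::-1])
a=np.load('scene.npz')['color'].astype(int);d=np.abs(a-c['color']).max(-1);print((d[195:245,215:262]>40).sum(),(d[195:250,275:300]>40).sum())
E
```

```text
[507.37478276 -48.57146381 279.91854444] [-0.9434686   0.09809161 -0.55090088]
0 0
```

View pics/c3.png

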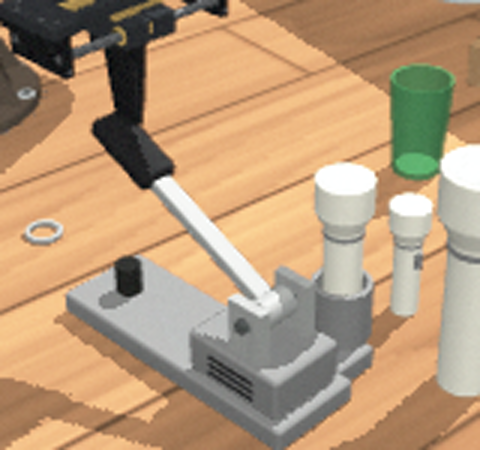

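The picture shows the lever fully up again, from (130,150) to (270,300), with pixels identical to the first view, and the torch standing at (345,230). Strokes two and three follow, plus a spare.

>>> jog_arm(
  motion=[
    [0, 0, 0, 0, 0, 16, 0],
    [0, 0, 0, -6, 0, 15, 0],
    [0, 0, 0, -6, 0, 15, 0],
    [0, 0, 0, -4, 0, 15, 0],
    [0, 0, 0, -4, 0, 16, 0],
    [0, 0, 0, -2, 0, 16, 0],
    [0, 0, 0, -1, 0, 16, 0],
    [0, 0, 0, 0, 0, 13, 0],
    [0, 0, 0, 0, 0, 5, 0],
    [0, 0, 0, 0, 0, 0, 0],
  ],
)

```text
t: 7.02
eef_pos: [486.4, -50.9, 156.3]
tcp_rot: [3.14, -0.006, 0.105]
ft_force: [-5.5, 4.1, 51.7]
opening: 0.003
grip_force: 26.1
```

>>> jog_arm(
  motion=[
    [0, 0, 0, 0, 0, -14, 0],
    [0, 0, 0, 1, 0, -16, 0],
    [0, 0, 0, 2, 0, -16, 0],
    [0, 0, 0, 4, 0, -16, 0],
    [0, 0, 0, 4, 0, -16, 0],
    [0, 0, 0, 6, 0, -16, 0],
    [0, 0, 0, 6, 0, -16, 0],
    [0, 0, 0, 0, 0, -17, 0],
    [0, 0, 0, 0, 0, 0, 0],
    [0, 0, 0, 0, 0, 0, 0],
  ],
)

```text
t: 8.28
eef_pos: [507.3, -48.2, 279.2]
tcp_rot: [-3.141, 0.001, 0.105]
ft_force: [-0.4, 0.2, -0.0]
opening: 0.004
grip_force: 0.0
```

>>> jog_arm(
  motion=[
    [0, 0, 0, 0, 0, 16, 0],
    [0, 0, 0, -6, 0, 15, 0],
    [0, 0, 0, -6, 0, 15, 0],
    [0, 0, 0, -4, 0, 15, 0],
    [0, 0, 0, -4, 0, 16, 0],
    [0, 0, 0, -2, 0, 16, 0],
    [0, 0, 0, -1, 0, 16, 0],
    [0, 0, 0, 0, 0, 13, 0],
    [0, 0, 0, 0, 0, 5, 0],
    [0, 0, 0, 0, 0, 0, 0],
  ],
)

```text
t: 9.52
eef_pos: [486.4, -50.8, 156.2]
tcp_rot: [3.14, -0.007, 0.105]
ft_force: [-6.2, 4.2, 55.1]
opening: 0.006
grip_force: 27.3
```

>>> jog_arm(
  motion=[
    [0, 0, 0, 0, 0, -14, 0],
    [0, 0, 0, 1, 0, -16, 0],
    [0, 0, 0, 2, 0, -16, 0],
    [0, 0, 0, 4, 0, -16, 0],
    [0, 0, 0, 4, 0, -16, 0],
    [0, 0, 0, 6, 0, -16, 0],
    [0, 0, 0, 6, 0, -16, 0],
    [0, 0, 0, 0, 0, -17, 0],
    [0, 0, 0, 0, 0, 0, 0],
    [0, 0, 0, 0, 0, 0, 0],
  ],
)

```text
t: 10.78
eef_pos: [507.2, -48.2, 279.1]
tcp_rot: [-3.141, 0.002, 0.105]
ft_force: [0.2, 0.3, -0.2]
opening: 0.008
grip_force: 0.0
```

>>> jog_arm(
  motion=[
    [0, 0, 0, 0, 0, 16, 0],
    [0, 0, 0, -6, 0, 15, 0],
    [0, 0, 0, -6, 0, 15, 0],
    [0, 0, 0, -4, 0, 15, 0],
    [0, 0, 0, -4, 0, 16, 0],
    [0, 0, 0, -2, 0, 16, 0],
    [0, 0, 0, -1, 0, 16, 0],
    [0, 0, 0, 0, 0, 13, 0],
    [0, 0, 0, 0, 0, 4, 0],
    [0, 0, 0, 0, 0, 0, 0],
  ],
)

```text
t: 12.02
eef_pos: [486.3, -50.7, 156.6]
tcp_rot: [3.14, -0.006, 0.105]
ft_force: [-4.7, 4.6, 46.9]
opening: 0.001
grip_force: 22.8
```

>>> jog_arm(
  motion=[
    [0, 0, 0, 0, 0, -14, 0],
    [0, 0, 0, 1, 0, -16, 0],
    [0, 0, 0, 2, 0, -16, 0],
    [0, 0, 0, 4, 0, -16, 0],
    [0, 0, 0, 4, 0, -16, 0],
    [0, 0, 0, 6, 0, -16, 0],
    [0, 0, 0, 6, 0, -16, 0],
    [0, 0, 0, 0, 0, -25, 0],
    [0, 0, 0, 0, 0, -40, 0],
    [0, 0, 0, 0, 0, 0, 0],
  ],
)

```text
t: 13.28
eef_pos: [508.1, -48.3, 330.5]
tcp_rot: [3.14, -0.003, 0.105]
ft_force: [0.6, -0.8, 0.5]
opening: 0.004
grip_force: 0.0
```

```bash
python3 - <<'E'
from h import *
s=env.state();print(s['t'],s['eef_pos'],s['ft_force'])
u,v=250,215
c=env.read_camera('scene');o=cv2.resize(c['color'][v-75:v+75,u-80:u+80],None,fx=3,fy=3,interpolation=2)
cv2.imwrite('pics/c4.png',o[...,::-1])
a=np.load('scene.npz')['color'].astype(int);d=np.abs(a-c['color']).max(-1);print((d[195:245,215:262]>40).sum(),(d[195:250,275:300]>40).sum())
E
```

```text
13.275 [508.07625296 -48.3218369  330.52510755] [ 0.63808167 -0.84054869  0.54642353]
0 0
```

View pics/c4.png

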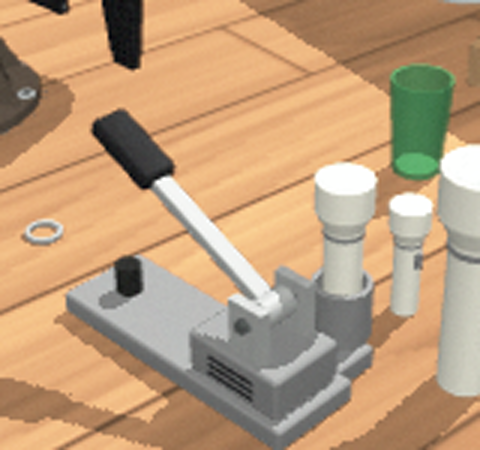

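The lever is up at (135,150), the fingers are clear of it at (125,50), and the torch is standing in its cup at (345,230).

```bash
python3 -c "
from cell import env
print(env.job_done())"
```

```text
the job is handed in; nothing more can be done
None
```

I pumped the charger's lever four full strokes, each down to its stop and back up; it finished up with the torch still standing in its cup and the punch untouched, and I handed the job in after about 13 s, though no verdict came back.

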